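# Load the lino block under the roller to the head stop

### The arm

A 7-joint arm with a two-finger parallel gripper is mounted at the origin on a cart in front of the work surface, level with it; the furniture and walls round the work are solid. World frame = base frame: x ahead of the robot, y to its left, z up, the work surface at z = 0. Lengths are in m, angles in rad, forces in N, time in s.
With the tool pointing down it reaches from about 0.4 to 0.85 m from the base axis. Payload 10.4 kg.
Tool frame: the origin (TCP) lies midway between the tips of the shut fingers; the grasp point (between the pads) lies 19 mm behind it; y points along the fingers, x is the direction in which the jaws open and shut, and the axes are right-handed (so a half turn about y gives the same grasp; the last joint's range is limited). The gripper opens to 87 mm and grips with 3 to 60 N. Pads are 19 mm wide; open, the fingers measure 117 mm over their backs; the gripper's body (75 mm by 190 mm) begins 51 mm behind the grasp point.
Start: joints at [1.233, 0.332, -0.065, 1.46, 0.022, 1.35, -0.088], TCP at [0.194, -0.594, 0.197] pointing down, gripper open.
Joint ranges: [-2.6, 2.6], [-0.5, 2.12], [-1.47, 1.34], [0.16, 2.42], [-1.27, 4.41], [0.06, 2.06], [-2.6, 2.6]. Speed limits (rad/s): [2.22, 2.22, 2.79, 2.79, 3.14, 3.14, 3.14].

### API

Orientations are given as a unit quaternion [x, y, z, w].
In Python, from bench import * gives the robot as it stands.
- The arm moves only by the tool jog_arm, never from a script. Its argument "commands" is a list of rows, each an object with "translation": the shift along the world's x, y, z in mm, a list of three; "twist": the turn about the world's z in rad. A call has 1 to 20 rows; each row shifts and turns the commanded pose from where the row before left it; what a row does not reach is not made up. A row lasts 1/10 s, in which the tool goes at most 50 mm and 8.59 degrees, less where a joint would pass 70% of its speed; a pose out of reach is approached as far as the arm can. A call is refused whole if a number of a shift passes 50 or a number of a turn 0.15, either way. A call with a gripper value outside its range is refused whole. "grip" is the closure, from 0 (fully open) to 1 (shut), set as the call begins (left out, the last holds). The fingers move at their own pace and stop on an object; "grip_force" is the grip in N (left out, the last holds). Time passes only in rows, so rows that do not move let the fingers close. It gives the time, the measured TCP pose, the force and the opening at its end, in the units of the state.
- read_state(): the state, without advancing time (a new reading comes with each control period).
- camera(name): name is "scene" or "top"; returns a dict with "img" (480x640x3 uint8, red, green, blue), "fx", "fy", "cx", "cy" (pixels), "dist" ([k1, k2, p1, p2, k3] as OpenCV has them; the pictures are not rectified), "cam_to_world" (4x4, takes a point from camera to world coordinates). Camera axes: x right, y down, z forward; pixel columns grow to the right and rows downward; lengths in m; the calibration is good to about 2 mm. A picture is of the moment at which its call begins. There is no depth.
- close_job(): hands the job in, once; it reports no verdict.
The state is a dict: "time": time; "joint_positions": joint angles; "joint_vel": joint speeds; "joint_torque": joint torques, N m; "ee_pos": TCP position; "eef_rot": TCP orientation; "ft_force": force on the tool from outside, world axes, zero at the start; "torque": the same for the moment, N m; "width": finger opening in m.
Only numpy, scipy, OpenCV 4.12 (cv2) and the standard library are available. Lean on these libraries where they do the work, as an engineer would, in place of code of your own. Each camera call takes 0.05 s, during which the arm holds its last target.

### The job

Lay the mounted lino block flat on the open end of the proofing jig and push it through the low tunnel, under the roller, until its leading end just rests against the head stop hidden inside. The stop is set for register and held only by friction: push gently, find it by feel, and do not shift it by more than 3 mm. Leave the block there and leave everything else on the bench where it is.

Things in the scene. Friction and masses are not known exactly. Their poses are not given: they have to be found in the camera images.
- block_center (a point): centre, 10 mm above the underside, of the printing block to load: pale wood with a brick-red lino plate on top, 110 mm long (own x) x 52 wide (own y) x 20 high (z up), 0.16 to 0.28 kg. Flat upright ends and sides; the lino is the top 3 mm, set in 3 mm all round. Both ends are alike: either may go in first.
- block: the same printing block; origin in the middle of its underside, axes as above
- press: small proofing jig fixed to the bench: grey base with a green tunnel. Origin: on the bench (z = 0), under the track's centre line; own +x is the way the block is pushed in, z up. Base from own x = -175 to +110 mm, 104 wide; its flat top, the bed, is 12 mm above the bench. Tunnel from x = -40 to +98 mm; roof top 44 mm, roller cover 61 mm above the bench.
- bed_open (a point): point on the bed's surface (12 mm above the bench) on the track's centre line at own x = -120 mm of press; the bed from x = -175 to -71 mm has no walls, for laying the block down. The block slides on it with a drag of 1 to 2 N.
- tunnel_mouth (a point): middle of the tunnel's mouth at bed level, own x = -40 mm of press. The tunnel is 55 mm wide inside (1.5 mm to spare each side of the block), headroom 25 mm. Two flared lead-in walls, 25 mm high, reach from here out to x = -71 mm, where they stand 84 mm apart inside.
- roller_line (a point): lowest line of the sprung free-turning roller, own x = -20 mm of press, 18.5 mm above the bed. The lino lifts it 1.5 mm: a bump of a few N as the leading end passes x = -30 to -15 mm; after that the block slides with a steady drag of 2 to 5 N.
- far_end (a point): closed far end of the tunnel at bed level, own x = +98 mm of press. Before it, hidden under the roof, a brass head stop spans the track, held by friction: more than about 13 N makes it creep off for good. Its near face is set anew each time between x = +15 and +50 mm, unmeasured. Fully home the block's rear end is at x = -95 to -60 mm, still outside.
- tin_red: bystander, to be left where it is: red-topped ink tin, 70 mm across, 40 mm high; origin under its middle
- tape: bystander, to be left where it is: roll of masking tape lying flat, 96 mm across, 25 mm high; origin under its middle
- cork: bystander, to be left where it is: brown cork sanding block, 42 x 72 x 30 mm; origin under its middle
- clip: bystander, to be left where it is: black bulldog clip, 58 x 50 x 26 mm; origin under its middle
- rubber: bystander, to be left where it is: white eraser in a blue sleeve, 21 x 45 x 13 mm; origin under its middle
Mind the look-alikes: they are no part of the job. Of the things that look like the block, the middle-sized one is meant.

How it is judged:
At the end, for the whole second after the job is handed in: The block lies flat and straight on the bed in the tunnel, its leading end within 2 mm of the head stop's face (touching), at rest and released; the stop and the bystanders are where they were (horizontal distance between stop_face and block_center below 0.057 m and angle between the x axis of block and the x axis of press, either way round below 0.06 rad and angle between block_center's own z axis and vertical below 0.06 rad and z of block_center in the frame of press between 0.0195 and 0.0255 m and linear speed of block below 0.01 m/s).
It fails at once if the head stop is shifted by more than 3 mm (distance of stop_face from where it was at the start of the episode above 0.003 m).
It fails at once if a bystander is moved by more than 25 mm (distance of any of tin_red, tape, cork, clip, rubber from where it was at the start of the episode above 0.025 m).
It also fails if it takes over 58 s, if anything falls off the work surface, if the arm or the gripper's body presses on something with over 40 N, if the wrist force passes 120 N, or if a joint passes its speed limit or range.

## Working session

There is one attempt and no reset: what is moved stays moved. The work goes in short steps, Python scripts to look and compute and a tool call to move; the robot and the scene stay as the last step left them, time stands still between calls to the robot, and variables do not carry over. Pictures are saved under pics/ and viewed, and the job is handed in when it is done.

Besides the shell and the picture viewer there is one more tool, called after "Emit:" by a JSON object that holds its "api" and its "payload". jog_arm: Moves the arm, as the interface text tells. Its arguments: {"type":"object","properties":{"commands":{"type":"array"},"grip":{"type":"number"},"grip_force":{"type":"number"}},"required":["commands"]}

```bash
mkdir -p pics; ls; python3 - <<'E'
from bench import *
import cv2,json,numpy as np
print(read_state())
for n in("scene","top"):
    c=camera(n); cv2.imwrite(f"pics/{n}0.png",c["img"][:,:,::-1]); 
    np.savez(f"{n}0.npz",**c)
    print({k:v for k,v in c.items() if k!="img"})
E
```

```text
pics
{'time': 0.0, 'joint_positions': array([ 1.23343968,  0.33287555, -0.0646767 ,  1.46096215,  0.02162089,
        1.34986903, -0.08846672]), 'joint_vel': array([ 0.00051392, -0.00206564, -0.00117854, -0.00073518, -0.00200228,
       -0.00129247, -0.00070206]), 'joint_torque': array([ 1.06090556e-03, -6.23249102e+01,  2.46177893e-02, -3.89881861e+01,
       -6.13690680e-02,  3.98660358e-02,  1.35459031e-04]), 'ee_pos': array([ 0.19333208, -0.59390225,  0.19614166]), 'eef_rot': array([-0.57192584,  0.4158695 , -0.41502106,  0.5724604 ]), 'ft_force': array([ 0.15068458, -0.54942174, -0.76609804]), 'torque': array([-0.00505461, -0.01433568, -0.03864964]), 'width': 0.08697788902375238}
{'fx': 502.7868502202147, 'fy': 502.7868502202147, 'cx': 318.81527398921384, 'cy': 234.16361208515193, 'dist': array([-0.1291798,  0.       ,  0.       ,  0.       ,  0.       ]), 'cam_to_world': array([[-0.90542835, -0.24455447,  0.34697638,  0.13427625],
       [-0.42391158,  0.56388606, -0.70875347,  0.81845393],
       [-0.02232632, -0.7888128 , -0.6142279 ,  0.80763997],
       [ 0.        ,  0.        ,  0.        ,  1.        ]])}
{'fx': 529.143305873291, 'fy': 529.143305873291, 'cx': 316.660293343302, 'cy': 238.5517620746179, 'dist': array([-0.12806825,  0.        ,  0.        ,  0.        ,  0.        ]), 'cam_to_world': array([[ 0.0277351 , -0.99909103,  0.03237083,  0.49830851],
       [-0.99937929, -0.02841768, -0.02081999, -0.06543988],
       [ 0.02172097, -0.03177329, -0.99925905,  1.2270441 ],
       [ 0.        ,  0.        ,  0.        ,  1.        ]])}
```

View pics/scene0.png

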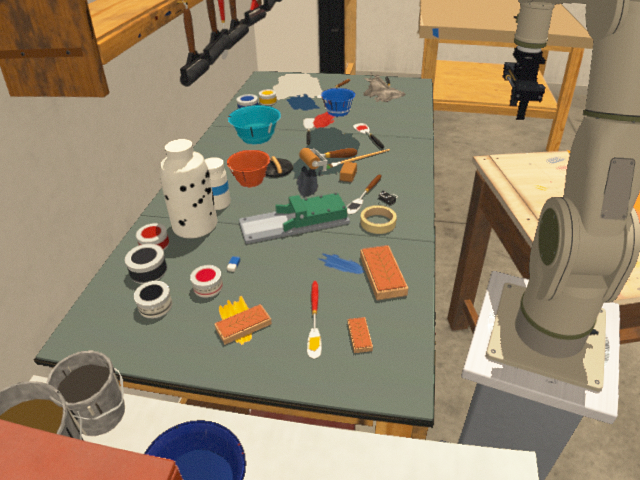

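View pics/top0.png

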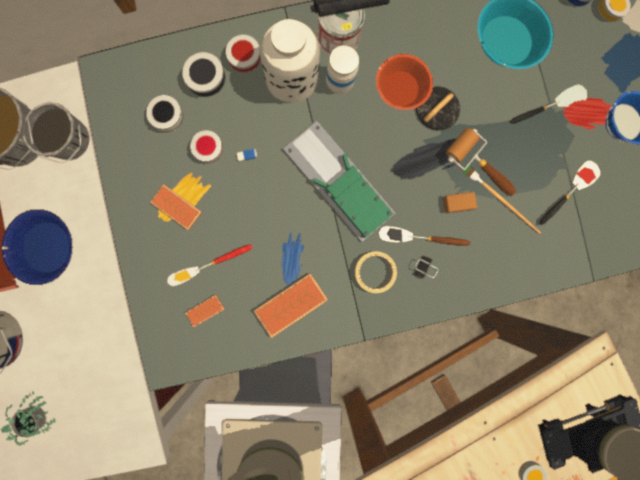

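The three lino-topped look-alikes in the top view are at about (176,206), (204,311) and (290,305). I'll measure all three and enlarge a crop.

```bash
cat > h.py <<'E'
import numpy as np, cv2
def load(n): return dict(np.load(n+".npz"))
def K(c): return np.array([[c["fx"],0,c["cx"]],[0,c["fy"],c["cy"]],[0,0,1.]])
def p2w(c,px,z):
    u=cv2.undistortPoints(np.array(px,float).reshape(-1,1,2),K(c),c["dist"]).reshape(-1,2)
    T=c["cam_to_world"]; d=np.c_[u,np.ones(len(u))]@T[:3,:3].T; o=T[:3,3]
    return o+d*((z-o[2])/d[:,2])[:,None]
def w2p(c,P):
    T=np.linalg.inv(c["cam_to_world"]); r,_=cv2.Rodrigues(T[:3,:3])
    return cv2.projectPoints(np.array(P,float).reshape(-1,1,3),r,T[:3,3],K(c),c["dist"])[0].reshape(-1,2)
def lino(c,seed,z):
    hsv=cv2.cvtColor(c["img"],cv2.COLOR_RGB2HSV)
    m=((hsv[...,0]<13)&(hsv[...,1]>150)&(hsv[...,2]>120)).astype(np.uint8)
    n,l=cv2.connectedComponents(m,connectivity=4); L=l[seed[1],seed[0]]
    cs,_=cv2.findContours((l==L).astype(np.uint8),cv2.RETR_EXTERNAL,cv2.CHAIN_APPROX_NONE)
    k=max(cs,key=cv2.contourArea).reshape(-1,2)
    w=p2w(c,k,z)[:,:2]
    return cv2.minAreaRect((w*1000).astype(np.float32))
E
python3 - <<'E'
from h import *
t=load("top0");s=load("scene0")
for sd in [(176,206),(204,311),(290,305)]: print("top",sd,lino(t,sd,.02))
for sd in [(243,322),(360,335),(384,270)]: print("scene",sd,lino(s,sd,.02))
im=t["img"][:,:,::-1]
cv2.imwrite("pics/cropb.png",cv2.resize(im[160:340,130:340],None,fx=3.5,fy=3.3,interpolation=cv2.INTER_CUBIC))
cv2.imwrite("pics/cropp.png",cv2.resize(im[110:250,270:410],None,fx=4,fy=4,interpolation=cv2.INTER_CUBIC))
im=s["img"][:,:,::-1]
cv2.imwrite("pics/cropps.png",cv2.resize(im[170:260,220:370],None,fx=5,fy=5,interpolation=cv2.INTER_CUBIC))
E
```

```text
top (176, 206) ((601.8141479492188, 237.494140625), (103.79948425292969, 45.64789962768555), 56.10055923461914)
top (204, 311) ((365.88873291015625, 161.9261474609375), (34.03339385986328, 77.79536437988281), 32.57705307006836)
top (290, 305) ((383.8236389160156, -34.45013427734375), (64.48247528076172, 147.83001708984375), 35.28476333618164)
scene (243, 322) ((602.1373901367188, 241.87660217285156), (104.09880065917969, 47.05447769165039), 56.00325393676758)
scene (360, 335) ((1517.3931884765625, -1094.317626953125), (5442.26611328125, 3870.781005859375), 18.350940704345703)
scene (384, 270) ((387.50439453125, -37.042724609375), (66.58576202392578, 149.35626220703125), 35.72052001953125)
```

View pics/cropb.png

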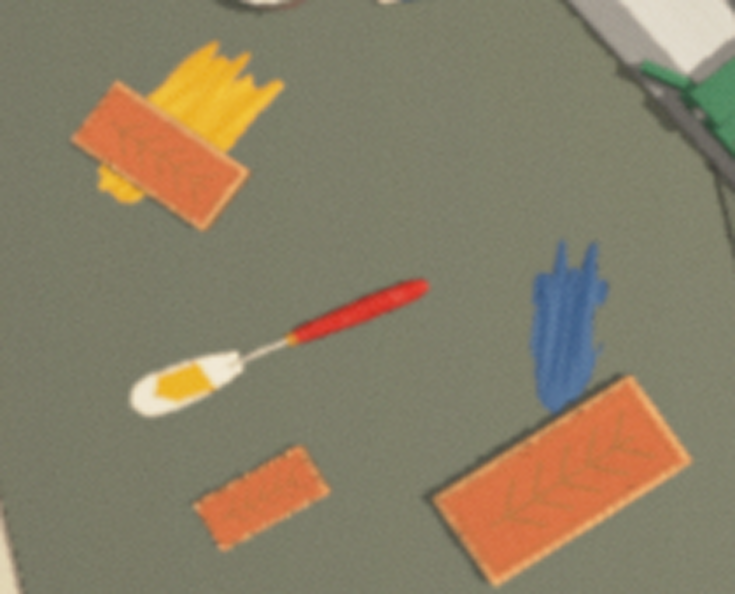

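View pics/cropp.png

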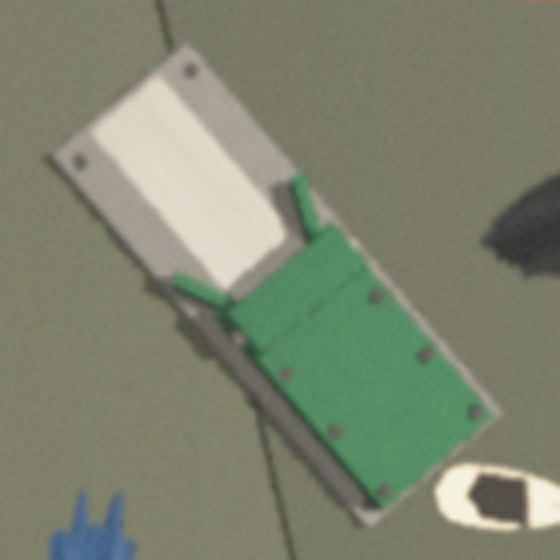

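View pics/cropps.png

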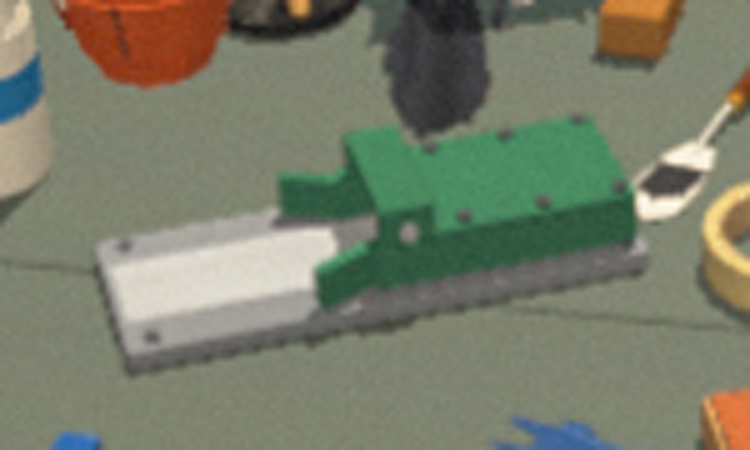

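Block = the one at (176,206): its lino measures 104×46 mm, matching 110×52 less 3 mm all round. The one at (204,311) is smaller (78×34) and the one at (290,305) is larger (148×65). The press has its open end upper left, the tunnel lower right. Next, fit the press pose from corners in both views.

```bash
python3 - <<'E'
from h import *
from scipy.optimize import least_squares
t=load("top0");s=load("scene0")
T=lambda l:np.array(l)/4+[270,110]-0.375
S=lambda l:np.array(l)/5+[220,170]-0.4
tp=T([(52,157),(187,46),(497,412),(370,525)]); sp=S([(130,357),(98,247),(648,258)])
m=np.array([[-175,-52,12],[-175,52,12],[110,52,12],[110,-52,12]])/1000
ms=m[[0,1,3]]
print(p2w(t,tp,.012)); print(p2w(s,sp,.012))
def tf(q,m):
    c,sn=np.cos(q[2]),np.sin(q[2]); return np.c_[q[0]+c*m[:,0]-sn*m[:,1],q[1]+sn*m[:,0]+c*m[:,1],m[:,2]]
for w in((1,0),(0,1),(1,1)):
    f=lambda q:np.r_[w[0]*(w2p(t,tf(q,m))-tp).ravel(),w[1]*(w2p(s,tf(q,ms))-sp).ravel()]
    r=least_squares(f,[.55,0.0,-2.4]); print(w,r.x,np.degrees(r.x[2]),np.round(f(r.x),1))
q=r.x
np.save("press.npy",q)
pts=np.array([[-175,-52,12],[-175,52,12],[110,52,12],[110,-52,12],[-40,-27.5,37],[-40,27.5,37],[-71,42,37],[-71,-42,37],[98,0,44]])/1000
for n,c in(("top",t),("scene",s)):
    im=cv2.resize(c["img"][:,:,::-1],None,fx=4,fy=4,interpolation=cv2.INTER_CUBIC)
    for p in w2p(c,tf(q,pts)): cv2.circle(im,tuple(int(v) for v in (p*4+1.5)),3,(255,0,255),1)
    x0,y0=((270,110),(220,150))[n=="scene"]
    cv2.imwrite(f"pics/fit_{n}.png",im[y0*4:y0*4+560,x0*4:x0*4+640])
E
```

```text
[[ 0.74323577 -0.0061411   0.012     ]
 [ 0.8111987  -0.08249984  0.012     ]
 [ 0.60280827 -0.26788655  0.012     ]
 [ 0.53529513 -0.19564296  0.012     ]]
[[ 7.43246204e-01  4.94950593e-04  1.20000000e-02]
 [ 8.09820865e-01 -7.43401820e-02  1.20000000e-02]
 [ 5.33330447e-01 -1.82642856e-01  1.20000000e-02]]
(1, 0) [ 0.64905648 -0.15982008 -2.40781789] -137.95780312696363 [-0.9 -0.4 -0.5 -1.1  1.8  0.3 -0.4  1.2  0.  -0.   0.  -0.   0.  -0. ]
(0, 1) [ 0.64731758 -0.15216975 -2.41808487] -138.5460573783303 [-0.  -0.  -0.  -0.  -0.   0.  -0.   0.  -0.7  0.4 -0.8 -0.5  1.5 -0.4]
(1, 1) [ 0.64929464 -0.15828387 -2.40836924] -137.98939277163583 [-1.5 -0.6 -1.1 -1.3  1.1  0.2 -1.1  1.1  0.2 -0.8 -0.3 -1.5  1.7 -2.1]
```

```bash
cd pics; python3 -c "
import cv2,numpy as np
a=cv2.imread('fit_top.png');b=cv2.imread('fit_scene.png')
cv2.imwrite('fit.png',cv2.resize(np.hstack([a,b]),(800,350)))"
```

```text
(no output)
```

View pics/fit.png

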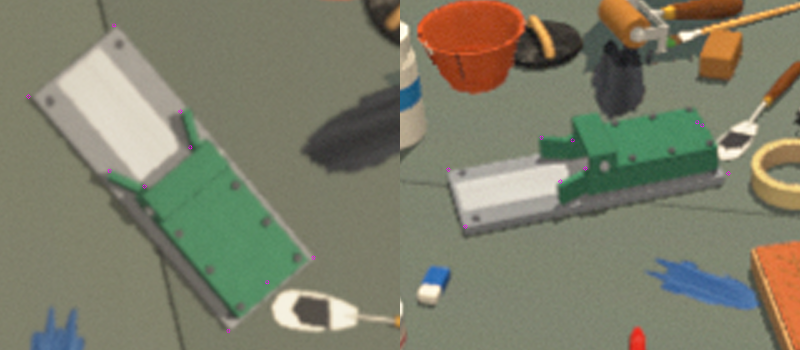

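```bash
cat >> h.py <<'E'
def pose():
    from bench import read_state
    from scipy.spatial.transform import Rotation as R
    s=read_state(); M=R.from_quat(s["eef_rot"]).as_matrix()
    return s, M, np.degrees(np.arctan2(M[1,0],M[0,0]))
E
python3 - <<'E'
from h import *
s,M,y=pose(); print(M.round(3),y,s["ee_pos"],s["joint_positions"][-1])
E
```

```text
[[ 0.31  -0.     0.951]
 [-0.951  0.001  0.31 ]
 [-0.001 -1.    -0.   ]] -71.96328001598917 [ 0.19339703 -0.59393799  0.19622788] -0.08853117774275555
```

Emit:
{"api": "jog_arm", "payload": {"commands": [{"translation": [35, 35, 0], "twist": 0.033}, {"translation": [35, 35, 0], "twist": 0.033}, {"translation": [35, 35, 0], "twist": 0.033}, {"translation": [35, 35, 0], "twist": 0.033}, {"translation": [35, 35, 0], "twist": 0.033}, {"translation": [35, 35, 0], "twist": 0.033}, {"translation": [35, 35, 0], "twist": 0.033}, {"translation": [35, 35, 0], "twist": 0.033}, {"translation": [11, 46, 0], "twist": 0.033}, {"translation": [11, 46, 0], "twist": 0.033}, {"translation": [11, 46, 0], "twist": 0.033}, {"translation": [11, 46, 0], "twist": 0.033}, {"translation": [11, 46, 0], "twist": 0.033}, {"translation": [11, 46, 0], "twist": 0.033}, {"translation": [11, 46, 0], "twist": 0.033}, {"translation": [11, 46, 0], "twist": 0.033}, {"translation": [11, 46, 0], "twist": 0.033}, {"translation": [11, 46, 0], "twist": 0.033}, {"translation": [11, 46, 0], "twist": 0.033}, {"translation": [11, 46, 0], "twist": 0.033}], "grip": 0}}

```text
time: 2.1
ee_pos: [0.6057, 0.2392, 0.1966]
eef_rot: [0.676, -0.207, 0.207, -0.676]
ft_force: [0.3, 0.7, 0.9]
width: 0.0871
```

Emit:
{"api": "jog_arm", "payload": {"commands": [{"translation": [-1, 0, -40], "twist": 0}, {"translation": [-1, 0, -40], "twist": 0}, {"translation": [-1, 0, -40], "twist": 0}, {"translation": [0, 0, -20], "twist": 0}, {"translation": [0, 0, 0], "twist": 0}]}}

```text
time: 2.6
ee_pos: [0.6003, 0.2365, 0.0531]
eef_rot: [0.677, -0.209, 0.206, -0.675]
ft_force: [-0.4, -0.1, 1.1]
width: 0.0869
```

```bash
python3 - <<'E'
from h import *
from bench import camera
s,M,y=pose(); print(y,s["ee_pos"],s["ft_force"])
ims=[]
for n,(x0,y0) in(("scene",(180,240)),("top",(115,140))):
    c=camera(n); im=cv2.resize(c["img"][:,:,::-1],None,fx=3,fy=3,interpolation=cv2.INTER_CUBIC)
    p=w2p(c,[s["ee_pos"]])[0]; print(n,p); cv2.circle(im,tuple(int(v) for v in p*3+1),3,(255,0,255),1)
    ims.append(im[y0*3:y0*3+390,x0*3:x0*3+390])
cv2.imwrite("pics/a1.png",np.hstack(ims))
E
```

```text
-34.137943039117175 [0.60025345 0.23645227 0.05313332] [-0.44378829 -0.13954955  1.13841765]
scene [242.53355219 307.88185687]
top [171.48263085 205.8206461 ]
```

View pics/a1.png

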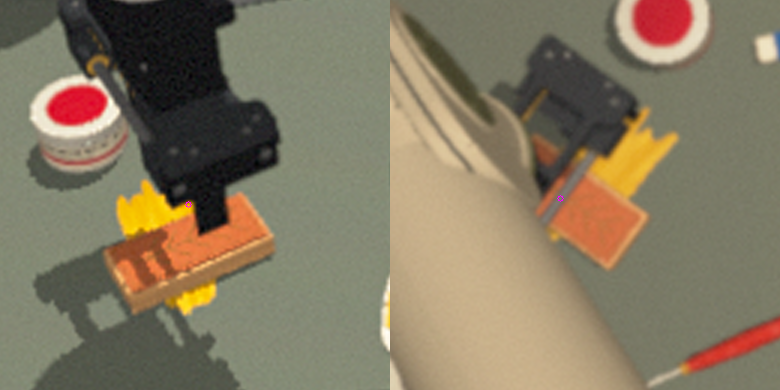

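The pictures show the jaws astride the block at right angles to it (scene TCP marker at about (242,308)). Descending.

Emit:
{"api": "jog_arm", "payload": {"commands": [{"translation": [0, 2, -20], "twist": 0}, {"translation": [0, 0, -15], "twist": 0}, {"translation": [0, 0, -8], "twist": 0}, {"translation": [0, 0, -5], "twist": 0}, {"translation": [0, 0, 0], "twist": 0}]}}

```text
time: 3.2
ee_pos: [0.6025, 0.2396, 0.0088]
eef_rot: [0.676, -0.208, 0.208, -0.676]
ft_force: [-0.1, 0.5, 0.6]
width: 0.0871
```

Emit:
{"api": "jog_arm", "payload": {"commands": [{"translation": [0, 0, 0], "twist": 0}, {"translation": [0, 0, 0], "twist": 0}, {"translation": [0, 0, 0], "twist": 0}, {"translation": [0, 0, 0], "twist": 0}, {"translation": [0, 0, 0], "twist": 0}, {"translation": [0, 0, 0], "twist": 0}], "grip": 1, "grip_force": 25}}

```text
time: 3.8
ee_pos: [0.6026, 0.2397, 0.009]
eef_rot: [-0.676, 0.208, -0.208, 0.676]
ft_force: [-0.1, -0.3, -0.8]
width: 0.0473
```

Emit:
{"api": "jog_arm", "payload": {"commands": [{"translation": [0, 0, 0], "twist": 0}, {"translation": [0, 0, 0], "twist": 0}]}}

```text
time: 4.0
ee_pos: [0.6025, 0.2397, 0.009]
eef_rot: [0.676, -0.208, 0.208, -0.676]
ft_force: [0.1, 1.0, -0.2]
width: 0.0309
```

```bash
python3 - <<'E'
from h import *
from bench import camera
s,M,y=pose(); print(y,s["ee_pos"],s["ft_force"],s["width"])
ims=[]
for n,(x0,y0) in(("scene",(180,240)),("top",(115,140))):
    c=camera(n); im=cv2.resize(c["img"][:,:,::-1],None,fx=3,fy=3,interpolation=cv2.INTER_CUBIC)
    p=w2p(c,[s["ee_pos"]])[0]; print(n,p); cv2.circle(im,tuple(int(v) for v in p*3+1),3,(255,0,255),1)
    ims.append(im[y0*3:y0*3+390,x0*3:x0*3+390])
cv2.imwrite("pics/a2.png",np.hstack(ims))
E
```

```text
-34.1500540247895 [0.60253223 0.23968203 0.00897918] [ 0.12814654  0.95404348 -0.22357855] 0.03085816007777134
scene [243.31460451 322.96452448]
top [174.91000734 206.57788576]
```

View pics/a2.png

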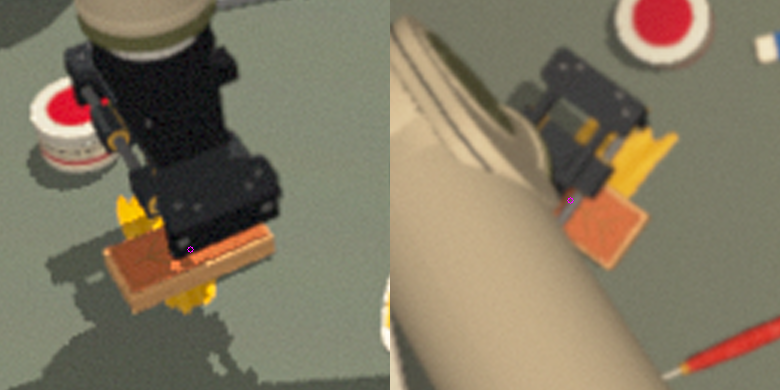

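The fingers are closing above the lino: when open, the tips sit higher than the shut-finger TCP. I'll reopen before they press on it.

Emit:
{"api": "jog_arm", "payload": {"commands": [{"translation": [0, 0, 10], "twist": 0}, {"translation": [0, 0, 10], "twist": 0}, {"translation": [0, 0, 0], "twist": 0}, {"translation": [0, 0, 0], "twist": 0}, {"translation": [0, 0, 0], "twist": 0}, {"translation": [0, 0, 0], "twist": 0}, {"translation": [0, 0, 0], "twist": 0}, {"translation": [0, 0, 0], "twist": 0}], "grip": 0}}

```text
time: 4.9
ee_pos: [0.6024, 0.2396, 0.0287]
eef_rot: [0.676, -0.208, 0.208, -0.676]
ft_force: [0.4, 0.2, -0.8]
width: 0.0789
```

```bash
python3 - <<'E'
from h import *
from bench import camera
s,M,y=pose(); print(y,s["ee_pos"],s["ft_force"],s["width"])
ims=[]
j=M[:,0]; w=s["width"]/2
for n,(x0,y0) in(("scene",(190,260)),("top",(130,150))):
    c=camera(n); im=cv2.resize(c["img"][:,:,::-1],None,fx=4,fy=4,interpolation=cv2.INTER_CUBIC)
    P=[s["ee_pos"]+k*w*j+np.array([0,0,h]) for k in(-1,1) for h in(0,.014)]
    for p in w2p(c,P): cv2.circle(im,tuple(int(v) for v in p*4+1),3,(255,0,255),1)
    ims.append(im[y0*4:y0*4+400,x0*4:x0*4+400])
cv2.imwrite("pics/a3.png",np.hstack(ims))
E
```

```text
-34.150031163441575 [0.60241338 0.23960826 0.02872059] [ 0.36838868  0.22969157 -0.83427906] 0.07885498034931691
```

View pics/a3.png

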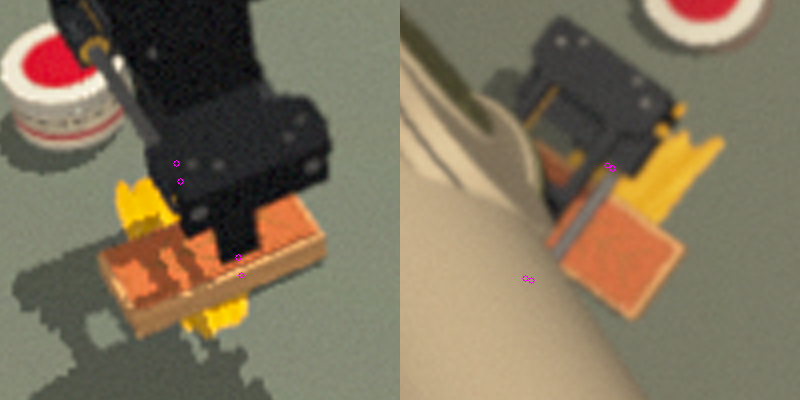

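The tips (scene crop about (235,260)) sit about 14 mm above the shut-TCP point at this opening, and the block is undisturbed. Going lower: TCP z of about -4 puts the tips at about 10 mm.

Emit:
{"api": "jog_arm", "payload": {"commands": [{"translation": [0, 0, -15], "twist": 0}, {"translation": [0, 0, -8], "twist": 0}, {"translation": [0, 0, -6], "twist": 0}, {"translation": [0, 0, -4], "twist": 0}, {"translation": [0, 0, 0], "twist": 0}]}}

```text
time: 5.5
ee_pos: [0.6021, 0.2395, -0.0049]
eef_rot: [0.676, -0.208, 0.207, -0.676]
ft_force: [0.9, 0.6, 0.1]
width: 0.0871
```

Emit:
{"api": "jog_arm", "payload": {"commands": [{"translation": [0, 0, 0], "twist": 0}, {"translation": [0, 0, 0], "twist": 0}, {"translation": [0, 0, 0], "twist": 0}, {"translation": [0, 0, 0], "twist": 0}, {"translation": [0, 0, 0], "twist": 0}, {"translation": [0, 0, 0], "twist": 0}], "grip": 1, "grip_force": 25}}

```text
time: 6.1
ee_pos: [0.6026, 0.2397, -0.004]
eef_rot: [-0.676, 0.208, -0.208, 0.676]
ft_force: [-0.7, -0.8, -0.0]
width: 0.0468
```

Emit:
{"api": "jog_arm", "payload": {"commands": [{"translation": [0, 0, 0], "twist": 0}]}}

```text
time: 6.2
ee_pos: [0.6025, 0.2397, -0.004]
eef_rot: [0.676, -0.208, 0.208, -0.676]
ft_force: [0.1, 0.0, 0.0]
width: 0.0393
```

```bash
cat >> h.py <<'E'
def shot(name,wins,f=4,tip=True):
    from bench import camera
    s,M,y=pose(); print(y,s["ee_pos"].round(4),s["ft_force"].round(2),round(s["width"],4))
    ims=[]; j=M[:,0]; w=s["width"]/2
    for n,(x0,y0) in wins:
        c=camera(n); np.savez(n+"_last.npz",**c); im=cv2.resize(c["img"][:,:,::-1],None,fx=f,fy=f,interpolation=cv2.INTER_CUBIC)
        P=[s["ee_pos"]+k*w*j for k in(-1,1)]
        if tip:
            for p in w2p(c,P): cv2.circle(im,tuple(int(v) for v in p*f+1),3,(255,0,255),1)
        ims.append(im[y0*f:y0*f+400,x0*f:x0*f+400])
    cv2.imwrite(name,np.hstack(ims))
E
python3 - <<'E'
from h import *
shot("pics/a4.png",(("scene",(190,260)),("top",(130,150))))
E
```

```text
-34.14752160818591 [ 0.6025  0.2397 -0.004 ] [0.09 0.04 0.03] 0.0393
```

View pics/a4.png

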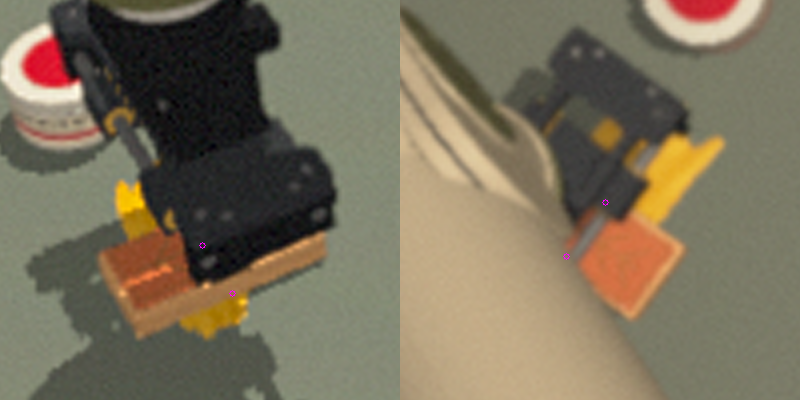

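```bash
python3 - <<'E'
from h import *
a=load("scene_last")["img"][250:350,190:280,::-1];b=load("top_last")["img"][150:240,150:240,::-1]
cv2.imwrite("pics/z1.png",np.hstack([cv2.resize(a,(400,444),interpolation=cv2.INTER_CUBIC),cv2.resize(b,(400,444),interpolation=cv2.INTER_CUBIC)]))
E
```

```text
(no output)
```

View pics/z1.png

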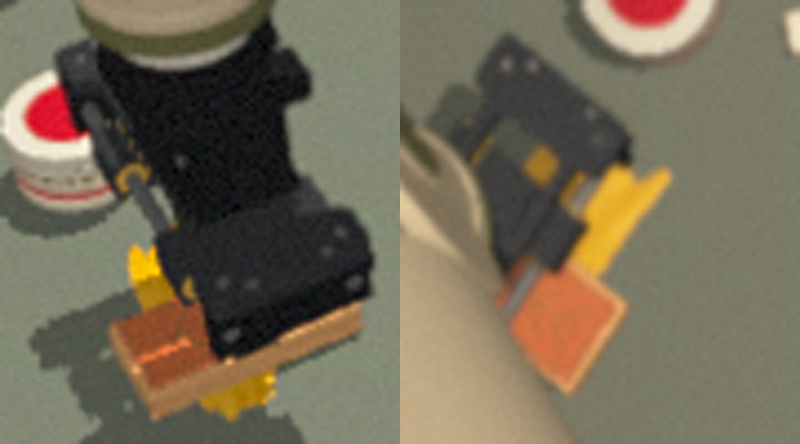

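```bash
python3 - <<'E'
from h import *
c=load("scene_last"); s,M,y=pose(); j=M[:,0]; b=np.array([.5592,.829,0]); e=s["ee_pos"]
print(j)
ims=[]
for n,(x0,y0) in(("scene",(180,230)),("top",(130,130))):
    c=load(n+"_last"); im=cv2.resize(c["img"][:,:,::-1],None,fx=3.3,fy=3.3,interpolation=cv2.INTER_CUBIC)
    for h,col in((.07,(255,0,255)),(.09,(255,255,0)),(0.0,(0,255,0))):
        L=(.095 if h else .0195); W=(.0375 if h else .0095)
        P=[e+a*L*j+bb*W*b+[0,0,h] for a in(-1,1) for bb in(-1,1)]
        for p in w2p(c,P): cv2.circle(im,tuple(int(v) for v in p*3.3+1),3,col,1)
    X,Y=int(x0*3.3),int(y0*3.3); ims.append(im[Y:Y+400,X:X+400])
cv2.imwrite("pics/z2.png",np.hstack(ims))
E
```

```text
[ 8.27583509e-01 -5.61342613e-01  8.44779392e-05]
```

View pics/z2.png

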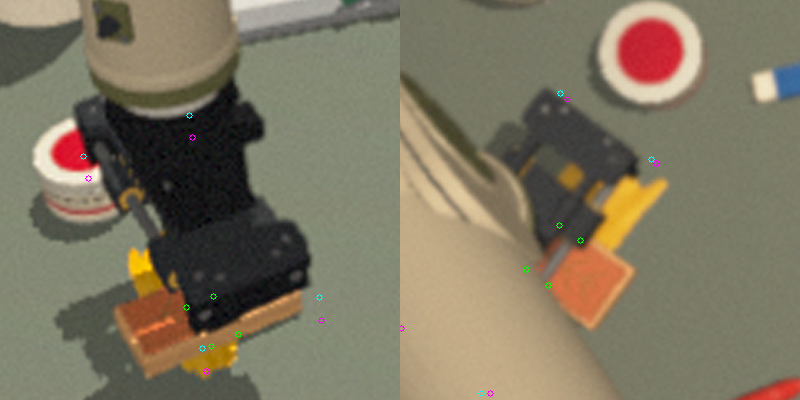

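```bash
python3 - <<'E'
from h import *
c=load("scene_last"); s,M,y=pose(); j=M[:,0]; b=np.array([.5592,.829,0]); e=np.array([.6024,.2396,0.0287])
for h in (0,.01,.02,.03,.04,.05):
    P=[e-L*j+bb*.0095*b+[0,0,h] for L in(.0395,.0545) for bb in(1,-1)]
    print(h,w2p(c,P).round(1).tolist())
E
```

```text
0 [[245.9, 330.6], [254.3, 326.9], [249.0, 335.4], [257.4, 331.7]]
0.01 [[245.4, 327.3], [253.8, 323.7], [248.4, 332.1], [256.9, 328.4]]
0.02 [[244.8, 324.0], [253.3, 320.3], [247.9, 328.8], [256.4, 325.1]]
0.03 [[244.2, 320.7], [252.8, 317.0], [247.3, 325.5], [255.9, 321.7]]
0.04 [[243.6, 317.3], [252.2, 313.6], [246.7, 322.0], [255.4, 318.3]]
0.05 [[243.0, 313.8], [251.7, 310.1], [246.1, 318.6], [254.9, 314.9]]
```

The reported TCP reads about 25–30 mm lower than the actual tips: the fingers shut to 39 mm without touching at TCP z = -4 mm, and the finger and body pixels agree. I'll open and make a guarded descent by feel.

Emit:
{"api": "jog_arm", "payload": {"commands": [{"translation": [0, 0, 0], "twist": 0}, {"translation": [0, 0, 0], "twist": 0}, {"translation": [0, 0, 0], "twist": 0}, {"translation": [0, 0, 0], "twist": 0}, {"translation": [0, 0, 0], "twist": 0}, {"translation": [0, 0, 0], "twist": 0}, {"translation": [0, 0, -5], "twist": 0}, {"translation": [0, 0, 0], "twist": 0}], "grip": 0}}

```text
time: 7.1
ee_pos: [0.6021, 0.2394, -0.0099]
eef_rot: [0.676, -0.208, 0.207, -0.676]
ft_force: [-0.2, -0.8, 0.3]
width: 0.0844
```

```bash
python3 - <<'E'
from h import *
shot("pics/a5.png",(("scene",(190,260)),("top",(130,150))))
E
```

```text
-34.145368730443735 [ 0.6021  0.2394 -0.0099] [-0.18 -0.81  0.29] 0.0844
```

View pics/a5.png

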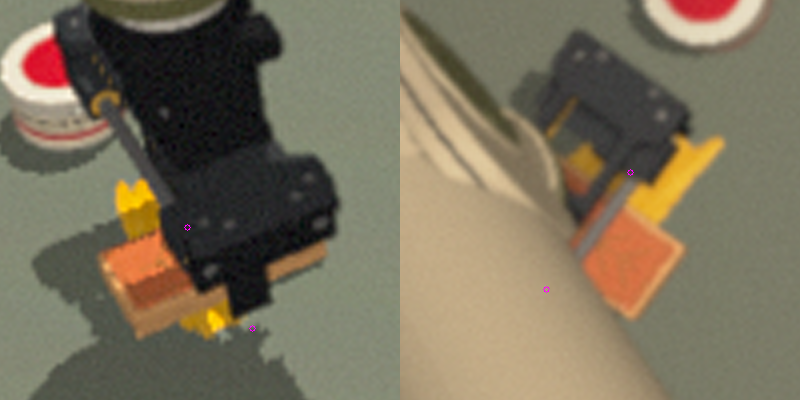

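```bash
python3 - <<'E'
from h import *
c=load("scene_last"); s,M,y=pose(); j=M[:,0]; b=np.array([.5592,.829,0]); e=np.array([.6021,.2394,0])
for z in (-.01,0,.01,.02,.03):
    P=[e-L*j+bb*.0095*b+[0,0,z] for L in(.0422,.0572) for bb in(1,-1)]
    print(z,w2p(c,P).round(1).tolist())
E
```

```text
-0.01 [[248.8, 343.7], [257.0, 340.0], [251.8, 348.5], [260.1, 344.8]]
0 [[248.3, 340.6], [256.5, 336.9], [251.3, 345.4], [259.6, 341.7]]
0.01 [[247.7, 337.4], [256.0, 333.8], [250.8, 342.2], [259.1, 338.5]]
0.02 [[247.1, 334.2], [255.5, 330.6], [250.2, 339.0], [258.6, 335.3]]
0.03 [[246.6, 331.0], [255.0, 327.3], [249.7, 335.8], [258.1, 332.1]]
```

Tip is still at about z = 19 mm. Going down another 10 mm, then checking force.

Emit:
{"api": "jog_arm", "payload": {"commands": [{"translation": [0, 0, -5], "twist": 0}, {"translation": [0, 0, -3], "twist": 0}, {"translation": [0, 0, -2], "twist": 0}, {"translation": [0, 0, 0], "twist": 0}]}}

```text
time: 7.6
ee_pos: [0.6023, 0.2396, -0.0195]
eef_rot: [0.676, -0.208, 0.207, -0.676]
ft_force: [1.0, -0.2, 1.2]
width: 0.0871
```

Emit:
{"api": "jog_arm", "payload": {"commands": [{"translation": [0, 0, 0], "twist": 0}, {"translation": [0, 0, 0], "twist": 0}, {"translation": [0, 0, 0], "twist": 0}, {"translation": [0, 0, 0], "twist": 0}, {"translation": [0, 0, 0], "twist": 0}, {"translation": [0, 0, 0], "twist": 0}], "grip": 1, "grip_force": 25}}

```text
time: 8.2
ee_pos: [0.6028, 0.2395, -0.019]
eef_rot: [0.676, -0.208, 0.208, -0.676]
ft_force: [0.2, -0.1, 0.0]
width: 0.0521
```

Gripped at 52.1 mm, the block's width. I'll check clearance to the bottle before carrying it over.

```bash
python3 - <<'E'
from h import *
t=load("top0");s=load("scene0")
print("bottle base scene",p2w(s,[(172,230),(212,230),(193,238),(218,207)],0))
print("top: bottle body edges z~.1", p2w(t,[(318,75),(295,100),(265,75)],.06), p2w(t,[(345,90),(357,70)],.04))
E
```

```text
bottle base scene [[ 0.96261063  0.02794209  0.        ]
 [ 0.86103836 -0.01594033  0.        ]
 [ 0.88788968  0.03342262  0.        ]
 [ 0.90768606 -0.11319752  0.        ]]
top: bottle body edges z~.1 [[ 0.9055152  -0.08253071  0.06      ]
 [ 0.84573845 -0.03251789  0.06      ]
 [ 0.90177915  0.03699809  0.06      ]] [[ 0.87922621 -0.14568123  0.04      ]
 [ 0.92792089 -0.17234706  0.04      ]]
```

Emit:
{"api": "jog_arm", "payload": {"commands": [{"translation": [0, 0, 10], "twist": 0}, {"translation": [0, 0, 20], "twist": 0}, {"translation": [0, 0, 30], "twist": 0}, {"translation": [0, 0, 30], "twist": 0}, {"translation": [0, 0, 0], "twist": 0}]}}

```text
time: 8.7
ee_pos: [0.6047, 0.2412, 0.0761]
eef_rot: [-0.674, 0.206, -0.209, 0.678]
ft_force: [1.4, 0.7, -2.9]
width: 0.0518
```

Emit:
{"api": "jog_arm", "payload": {"commands": [{"translation": [8, -20, 0], "twist": -0.02}, {"translation": [16, -40, 0], "twist": -0.03}, {"translation": [16, -40, 0], "twist": -0.03}, {"translation": [16, -40, 0], "twist": -0.03}, {"translation": [16, -40, 0], "twist": -0.03}, {"translation": [16, -40, 0], "twist": -0.03}, {"translation": [16, -40, 0], "twist": -0.03}, {"translation": [16, -40, 0], "twist": -0.03}, {"translation": [11, -18, -10], "twist": -0.013}, {"translation": [0, 0, -20], "twist": 0}, {"translation": [0, 0, 0], "twist": 0}, {"translation": [0, 0, 0], "twist": 0}]}}

```text
time: 9.9
ee_pos: [0.7327, -0.0778, 0.0402]
eef_rot: [0.646, -0.289, 0.287, -0.646]
ft_force: [-0.8, -0.5, -1.0]
width: 0.0515
```

```bash
python3 - <<'E'
from h import *
shot("pics/b1.png",(("scene",(200,150)),("top",(265,100))),tip=False)
E
```

```text
-48.03728819872596 [ 0.7327 -0.0778  0.0402] [-0.8  -0.46 -0.98] 0.0515
```

View pics/b1.png

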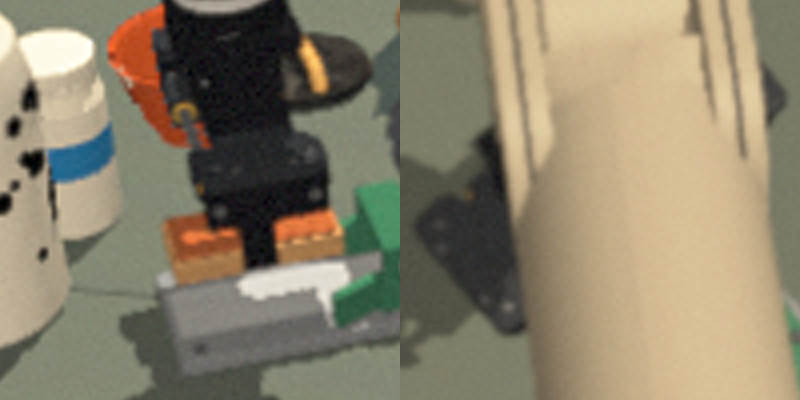

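Emit:
{"api": "jog_arm", "payload": {"commands": [{"translation": [0, 0, -15], "twist": 0}, {"translation": [0, 0, -12], "twist": 0}, {"translation": [0, 0, -8], "twist": 0}, {"translation": [0, 0, -4], "twist": 0}, {"translation": [0, 0, 0], "twist": 0}]}}

```text
time: 10.5
ee_pos: [0.733, -0.0783, 0.0009]
eef_rot: [0.646, -0.288, 0.288, -0.646]
ft_force: [0.2, -0.8, -1.8]
width: 0.0519
```

```bash
python3 - <<'E'
from h import *
shot("pics/b2.png",(("scene",(230,165)),("top",(265,100))),f=5,tip=False)
c=load("scene_last"); im=cv2.resize(c["img"][165:260,220:360,::-1],None,fx=5.7,fy=5.7,interpolation=cv2.INTER_CUBIC); cv2.imwrite("pics/b2.png",im)
E
```

```text
-48.06985296590229 [ 0.733  -0.0783  0.0009] [ 0.23 -0.79 -1.82] 0.0519
```

View pics/b2.png

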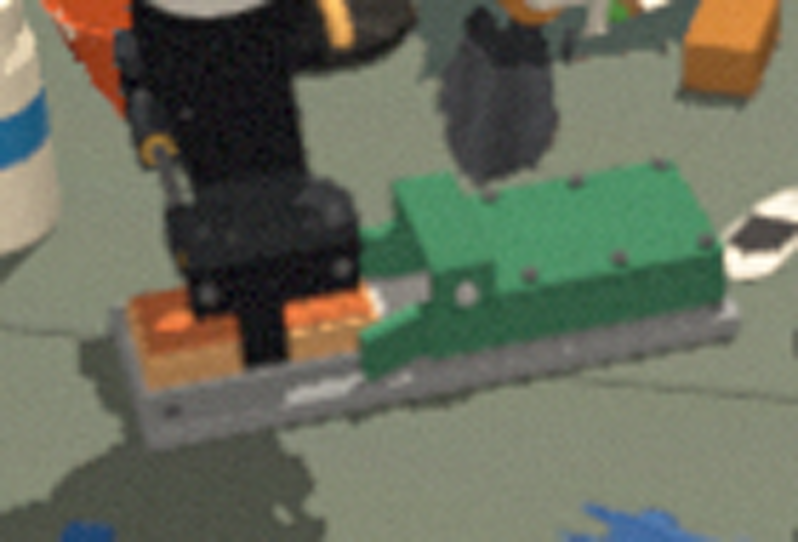

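Emit:
{"api": "jog_arm", "payload": {"commands": [{"translation": [0, 0, -4], "twist": 0}, {"translation": [0, 0, -2], "twist": 0}, {"translation": [0, 0, 0], "twist": 0}]}}

```text
time: 10.9
ee_pos: [0.7333, -0.0783, -0.0044]
eef_rot: [0.646, -0.288, 0.288, -0.646]
ft_force: [-0.1, -0.2, -2.9]
width: 0.0517
```

Emit:
{"api": "jog_arm", "payload": {"commands": [{"translation": [0, 0, -1], "twist": 0}, {"translation": [0, 0, 0], "twist": 0}]}}

```text
time: 11.1
ee_pos: [0.7335, -0.0783, -0.0051]
eef_rot: [0.646, -0.288, 0.288, -0.646]
ft_force: [-0.7, 0.9, -1.0]
width: 0.0519
```

Emit:
{"api": "jog_arm", "payload": {"commands": [{"translation": [0, 0, -1], "twist": 0}, {"translation": [0, 0, 0], "twist": 0}]}}

```text
time: 11.3
ee_pos: [0.7335, -0.0783, -0.0061]
eef_rot: [0.646, -0.288, 0.288, -0.646]
ft_force: [-0.3, 0.1, -1.9]
width: 0.0517
```

Emit:
{"api": "jog_arm", "payload": {"commands": [{"translation": [0, 0, -1], "twist": 0}, {"translation": [0, 0, 0], "twist": 0}]}}

```text
time: 11.5
ee_pos: [0.7336, -0.0783, -0.0069]
eef_rot: [-0.646, 0.288, -0.288, 0.646]
ft_force: [0.1, 0.2, -1.4]
width: 0.0515
```

Emit:
{"api": "jog_arm", "payload": {"commands": [{"translation": [0, 0, -1], "twist": 0}, {"translation": [0, 0, 0], "twist": 0}]}}

```text
time: 11.7
ee_pos: [0.7337, -0.0783, -0.007]
eef_rot: [0.646, -0.288, 0.288, -0.646]
ft_force: [-3.5, 0.3, 4.6]
width: 0.0515
```

```bash
python3 - <<'E'
from h import *
from bench import camera
c=camera("scene"); np.savez("scene_b3.npz",**c)
im=cv2.resize(c["img"][195:245,235:315,::-1],None,fx=10,fy=10,interpolation=cv2.INTER_CUBIC); cv2.imwrite("pics/b3.png",im)
E
```

```text
(no output)
```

View pics/b3.png

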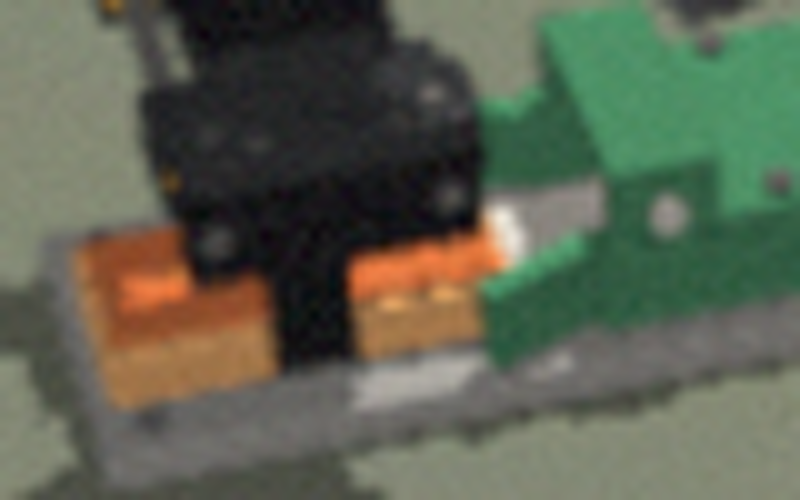

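Touchdown felt (Fz rose to +4.6 N at the predicted height). Checking the lateral position relative to the jig within this same view.

```bash
python3 - <<'E'
from h import *
c=load("scene_b3")
def S(l): return (np.array(l)+.5)/10-.5+[235,195]
W=p2w(c,S([(122,408),(270,374),(360,358),(482,340),(108,482)]),.012)
for q in([.64732,-.15217,-2.41808],[.6482,-.156,-2.410]):
    d=W[:,:2]-q[:2]; cs,sn=np.cos(q[2]),np.sin(q[2])
    print((np.c_[d[:,0]*cs+d[:,1]*sn,-d[:,0]*sn+d[:,1]*cs]*1000).round(1).tolist())
print(W.round(4).tolist())
E
```

```text
[[-166.1, -28.6], [-126.5, -26.3], [-102.6, -26.9], [-70.4, -29.2], [-174.8, -57.8]]
[[-168.2, -30.7], [-128.6, -28.7], [-104.7, -29.5], [-72.5, -32.1], [-177.2, -59.8]]
[[0.7529, -0.0208, 0.012], [0.7247, -0.0487, 0.012], [0.7064, -0.0641, 0.012], [0.6807, -0.0837, 0.012], [0.7401, 0.0069, 0.012]]
```

Lateral error is only about 1–2 mm. The bottle stands close behind the jig's open end, so instead of pushing from behind at once I'll regrasp near the block's rear, feed it in while held, and push from behind for the last stretch.

Emit:
{"api": "jog_arm", "payload": {"commands": [{"translation": [0, 0, 0], "twist": 0}, {"translation": [0, 0, 0], "twist": 0}, {"translation": [0, 0, 0], "twist": 0}, {"translation": [0, 0, 0], "twist": 0}, {"translation": [0, 0, 1], "twist": 0}, {"translation": [10, 9, 0], "twist": 0}, {"translation": [10, 9, 0], "twist": 0}, {"translation": [9.5, 8.5, 0], "twist": 0}, {"translation": [0, 0, 0], "twist": 0}], "grip": 0}}

```text
time: 12.65
ee_pos: [0.7636, -0.0496, -0.0072]
eef_rot: [-0.646, 0.287, -0.287, 0.647]
ft_force: [-0.0, 0.2, 0.4]
width: 0.0869
```

```bash
python3 - <<'E'
from h import *
from bench import camera
s,M,y=pose(); print(y,s["ee_pos"],s["ft_force"],s["width"])
c=camera("scene"); np.savez("scene_b4.npz",**c)
im=cv2.resize(c["img"][180:250,220:320,::-1],None,fx=8,fy=8,interpolation=cv2.INTER_CUBIC); cv2.imwrite("pics/b4.png",im)
E
```

```text
-47.95833736680548 [ 0.76364994 -0.0495746  -0.00716517] [-0.03983656  0.21642199  0.43106303] 0.0869491348724472
```

View pics/b4.png

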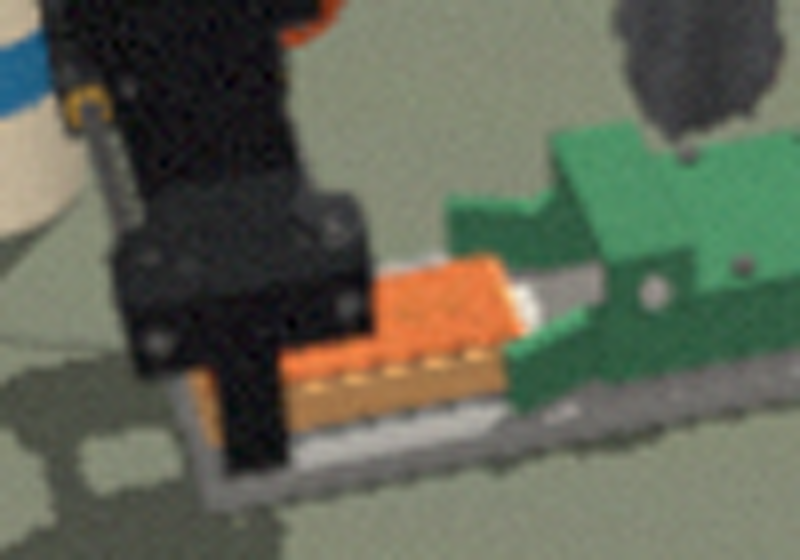

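Emit:
{"api": "jog_arm", "payload": {"commands": [{"translation": [0, 0, 0], "twist": 0}, {"translation": [0, 0, 0], "twist": 0}, {"translation": [0, 0, 0], "twist": 0}, {"translation": [0, 0, 0], "twist": 0}, {"translation": [0, 0, 0], "twist": 0}, {"translation": [0, 0, 0], "twist": 0}, {"translation": [0, 0, 0], "twist": 0}], "grip": 1, "grip_force": 20}}

```text
time: 13.4
ee_pos: [0.763, -0.052, -0.007]
eef_rot: [0.646, -0.288, 0.288, -0.646]
ft_force: [-0.4, -1.1, -0.0]
width: 0.0514
```

Emit:
{"api": "jog_arm", "payload": {"commands": [{"translation": [-3.7, -3.3, 0], "twist": 0}, {"translation": [-3.7, -3.3, 0], "twist": 0}, {"translation": [0, 0, 0], "twist": 0}]}}

```text
time: 13.7
ee_pos: [0.7558, -0.0593, -0.0068]
eef_rot: [-0.646, 0.288, -0.289, 0.646]
ft_force: [3.6, -0.2, -0.8]
width: 0.0518
```

Emit:
{"api": "jog_arm", "payload": {"commands": [{"translation": [-3.7, -3.3, 0], "twist": 0}, {"translation": [-3.7, -3.3, 0], "twist": 0}, {"translation": [0, 0, 0], "twist": 0}]}}

```text
time: 14.0
ee_pos: [0.7517, -0.0656, -0.005]
eef_rot: [-0.645, 0.285, -0.291, 0.647]
ft_force: [14.0, -0.9, -2.1]
width: 0.0512
```

The side force is about +10 N along press +y, so the block bears on the near (-y) wall. Looking.

```bash
python3 - <<'E'
from h import *
from bench import camera
s,M,y=pose(); print(y,s["ee_pos"],s["ft_force"],s["torque"])
c=camera("scene"); np.savez("scene_b5.npz",**c)
im=cv2.resize(c["img"][180:250,230:330,::-1],None,fx=8,fy=8,interpolation=cv2.INTER_CUBIC); cv2.imwrite("pics/b5.png",im)
E
```

```text
-48.06476251266757 [ 0.75173382 -0.06560197 -0.00504356] [13.95515851 -0.9209981  -2.09398385] [-0.16439523 -3.30084961  0.7098457 ]
```

View pics/b5.png

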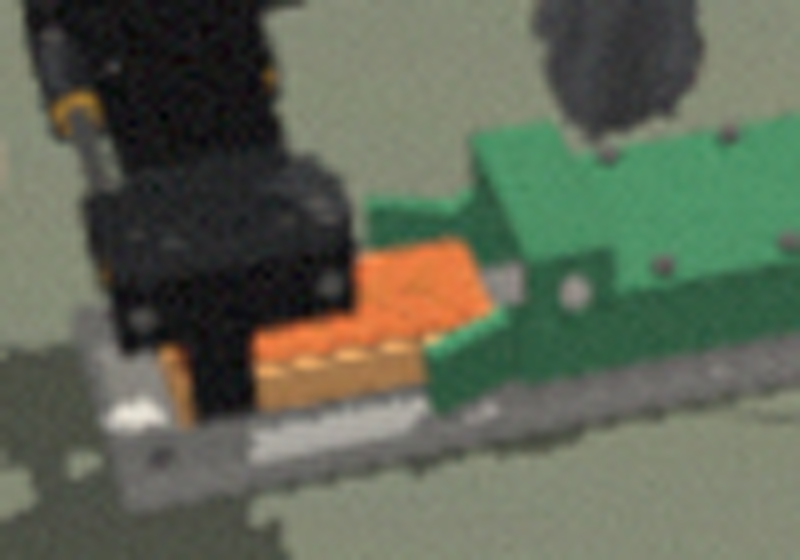

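The front near corner sits on the near lead-in wall (crop at about (430,345)). Back off, shift 5 mm in press +y, and feel again.

Emit:
{"api": "jog_arm", "payload": {"commands": [{"translation": [4.5, 4, 0], "twist": 0}, {"translation": [3.3, -3.7, 0], "twist": 0}, {"translation": [0, 0, 0], "twist": 0}]}}

```text
time: 14.35
ee_pos: [0.756, -0.0645, -0.007]
eef_rot: [-0.646, 0.288, -0.288, 0.646]
ft_force: [-0.2, 1.6, 2.0]
width: 0.052
```

Emit:
{"api": "jog_arm", "payload": {"commands": [{"translation": [-3.7, -3.3, 0], "twist": 0}, {"translation": [0, 0, 0], "twist": 0}]}}

```text
time: 14.55
ee_pos: [0.7519, -0.0686, -0.007]
eef_rot: [0.646, -0.288, 0.288, -0.646]
ft_force: [-0.4, 1.7, 1.9]
width: 0.0516
```

Emit:
{"api": "jog_arm", "payload": {"commands": [{"translation": [-3.7, -3.3, 0], "twist": 0}, {"translation": [0, 0, 0], "twist": 0}]}}

```text
time: 14.75
ee_pos: [0.7481, -0.0721, -0.007]
eef_rot: [0.646, -0.288, 0.288, -0.645]
ft_force: [-1.4, 0.6, 2.8]
width: 0.0518
```

Emit:
{"api": "jog_arm", "payload": {"commands": [{"translation": [-2.2, -2, 0], "twist": 0}, {"translation": [0, 0, 0], "twist": 0}]}}

```text
time: 14.95
ee_pos: [0.7462, -0.0738, -0.007]
eef_rot: [0.646, -0.288, 0.288, -0.646]
ft_force: [-0.8, 0.7, 2.6]
width: 0.0518
```

Emit:
{"api": "jog_arm", "payload": {"commands": [{"translation": [-2.2, -2, 0], "twist": 0}, {"translation": [0, 0, 0], "twist": 0}]}}

```text
time: 15.15
ee_pos: [0.7441, -0.0756, -0.0069]
eef_rot: [0.646, -0.288, 0.288, -0.646]
ft_force: [-0.7, 0.8, 2.1]
width: 0.0515
```

Emit:
{"api": "jog_arm", "payload": {"commands": [{"translation": [-2.2, -2, 0], "twist": 0}, {"translation": [0, 0, 0], "twist": 0}]}}

```text
time: 15.35
ee_pos: [0.7419, -0.0775, -0.0069]
eef_rot: [0.646, -0.288, 0.288, -0.646]
ft_force: [1.1, 1.3, 2.9]
width: 0.0517
```

Emit:
{"api": "jog_arm", "payload": {"commands": [{"translation": [-2.2, -2, 0], "twist": 0}, {"translation": [0, 0, 0], "twist": 0}]}}

```text
time: 15.55
ee_pos: [0.7396, -0.0796, -0.007]
eef_rot: [0.646, -0.288, 0.288, -0.646]
ft_force: [-0.1, 1.5, 3.0]
width: 0.0517
```

Emit:
{"api": "jog_arm", "payload": {"commands": [{"translation": [-2.2, -2, 0], "twist": 0}, {"translation": [-2.2, -2, 0], "twist": 0}, {"translation": [0, 0, 0], "twist": 0}]}}

```text
time: 15.85
ee_pos: [0.7356, -0.083, -0.007]
eef_rot: [-0.645, 0.288, -0.288, 0.646]
ft_force: [2.9, 3.0, 1.3]
width: 0.0518
```

Emit:
{"api": "jog_arm", "payload": {"commands": [{"translation": [-2.2, -2, 0], "twist": 0}, {"translation": [-2.2, -2, 0], "twist": 0}, {"translation": [0, 0, 0], "twist": 0}]}}

```text
time: 16.15
ee_pos: [0.731, -0.0873, -0.007]
eef_rot: [-0.646, 0.288, -0.288, 0.646]
ft_force: [2.4, 2.5, 2.2]
width: 0.0518
```

Emit:
{"api": "jog_arm", "payload": {"commands": [{"translation": [-2.2, -2, 0], "twist": 0}, {"translation": [-2.2, -2, 0], "twist": 0}, {"translation": [0, 0, 0], "twist": 0}]}}

```text
time: 16.45
ee_pos: [0.7266, -0.0912, -0.007]
eef_rot: [-0.646, 0.288, -0.288, 0.646]
ft_force: [2.6, 2.5, 1.8]
width: 0.0515
```

```bash
python3 - <<'E'
from h import *
from bench import camera
s,M,y=pose(); print(y,s["ee_pos"],s["ft_force"],s["torque"])
c=camera("scene"); np.savez("scene_b6.npz",**c)
im=cv2.resize(c["img"][180:250,230:330,::-1],None,fx=8,fy=8,interpolation=cv2.INTER_CUBIC); cv2.imwrite("pics/b6.png",im)
E
```

```text
-48.076138933291325 [ 0.72656982 -0.09121091 -0.00700202] [2.60301531 2.48418669 1.79648923] [ 0.52695398 -0.51927882 -0.11464179]
```

View pics/b6.png

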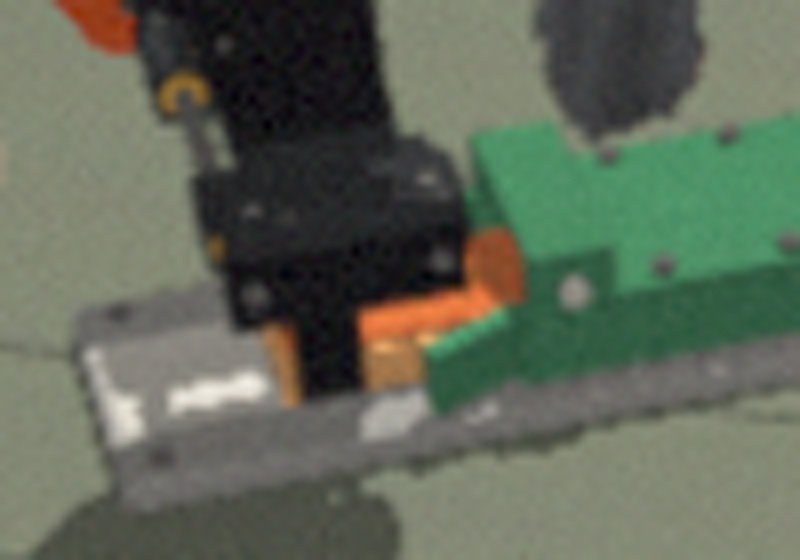

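```bash
python3 - <<'E'
from h import *
c=load("scene_b6")
S=lambda l:(np.array(l)+.5)/8-.5+[230,180]
for q in([.64732,-.15217,-2.41808],[.649,-.1590,-2.409]):
  for px,z in(([(298,402),(128,505),(75,315),(435,410)],.012),([(300,335),(265,325)],.032)):
    d=p2w(c,S(px),z)[:,:2]-q[:2]; cs,sn=np.cos(q[2]),np.sin(q[2])
    print((np.c_[d[:,0]*cs+d[:,1]*sn,-d[:,0]*sn+d[:,1]*cs]*1000).round(1).tolist())
s,M,y=pose()
d=s["ee_pos"][:2]-q[:2]; print(d@[cs,sn],d@[-sn,cs])
E
```

```text
[[-111.5, -21.5], [-174.2, -57.7], [-174.0, 49.8], [-69.6, -39.7]]
[[-107.2, -12.6], [-117.1, -3.6]]
[[-115.0, -26.7], [-178.1, -62.3], [-176.8, 45.1], [-73.3, -45.3]]
[[-110.7, -17.8], [-120.4, -8.7]]
-0.10298182093873805 0.0015144054109690352
```

Past the roller, steady drag is about 3.6 N; the rear face reads x ≈ -113, so the leading end is at about -3. I'll advance 10 mm more while held, then release and go behind.

Emit:
{"api": "jog_arm", "payload": {"commands": [{"translation": [-2.2, -2, 0], "twist": 0}, {"translation": [-2.2, -2, 0], "twist": 0}, {"translation": [-2.2, -2, 0], "twist": 0}, {"translation": [0, 0, 0], "twist": 0}]}}

```text
time: 16.9
ee_pos: [0.7201, -0.0971, -0.007]
eef_rot: [-0.646, 0.288, -0.288, 0.646]
ft_force: [2.5, 3.5, 1.6]
width: 0.0518
```

Emit:
{"api": "jog_arm", "payload": {"commands": [{"translation": [0, 0, 0], "twist": 0}, {"translation": [0, 0, 0], "twist": 0}, {"translation": [0, 0, 0], "twist": 0}, {"translation": [0, 0, 0], "twist": 0}, {"translation": [0, 0, 0], "twist": 0}, {"translation": [0, 0, 25], "twist": 0}, {"translation": [0, 0, 35], "twist": 0}, {"translation": [7.5, 6.7, 0], "twist": 0}, {"translation": [7.5, 6.7, 0], "twist": 0}, {"translation": [7.5, 6.7, 0], "twist": 0}, {"translation": [0, 0, 0], "twist": 0}], "grip": 0}}

```text
time: 18.0
ee_pos: [0.7426, -0.0749, 0.0514]
eef_rot: [-0.646, 0.288, -0.287, 0.646]
ft_force: [0.1, 0.4, -0.3]
width: 0.0868
```

```bash
python3 - <<'E'
from h import *
from bench import camera
s,M,y=pose(); print(y,s["ee_pos"],s["ft_force"],s["torque"])
c=camera("scene"); np.savez("scene_b7.npz",**c)
im=cv2.resize(c["img"][180:250,230:330,::-1],None,fx=8,fy=8,interpolation=cv2.INTER_CUBIC); cv2.imwrite("pics/b7.png",im)
E
```

```text
-47.93746060564384 [ 0.74258776 -0.07486061  0.05139006] [ 0.05373362  0.40551843 -0.34101277] [ 0.04026429 -0.00500779  0.00218976]
```

View pics/b7.png

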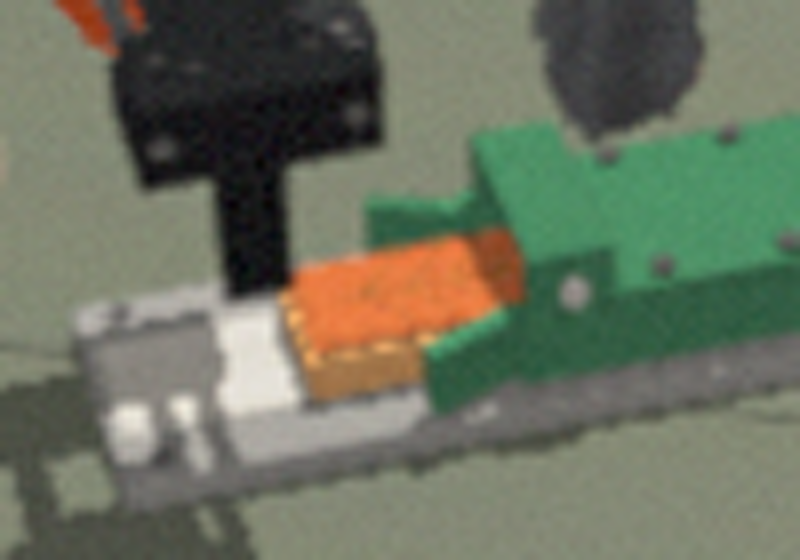

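The block is in the mouth, straight and flat, with its rear end clear of the fingers. Shut the fingers, lower behind it, and push.

Emit:
{"api": "jog_arm", "payload": {"commands": [{"translation": [0, 0, 0], "twist": 0}, {"translation": [0, 0, 0], "twist": 0}, {"translation": [0, 0, 0], "twist": 0}, {"translation": [0, 0, 0], "twist": 0}, {"translation": [0, 0, 0], "twist": 0}, {"translation": [0, 0, 0], "twist": 0}, {"translation": [0, 0, 0], "twist": 0}, {"translation": [0, 0, 0], "twist": 0}, {"translation": [0, 0, 0], "twist": 0}, {"translation": [0, 0, 0], "twist": 0}, {"translation": [0, 0, 0], "twist": 0}, {"translation": [0, 0, 0], "twist": 0}, {"translation": [0, 0, 0], "twist": 0}], "grip": 1}}

```text
time: 19.35
ee_pos: [0.7425, -0.0772, 0.053]
eef_rot: [0.646, -0.288, 0.288, -0.646]
ft_force: [-0.0, 0.7, -0.7]
width: 0.0008
```

```bash
python3 - <<'E'
from h import *
from bench import camera
s,M,y=pose(); print(y,s["ee_pos"],s["width"])
c=camera("scene"); np.savez("scene_b8.npz",**c)
im=cv2.resize(c["img"][180:250,230:330,::-1],None,fx=8,fy=8,interpolation=cv2.INTER_CUBIC)
b=np.array([.744,.668,0]);j=M[:,0]
for z in(0.025,.03,.035): 
  for p in w2p(c,[s["ee_pos"]-.015*j+k*.0095*b+[0,0,z] for k in(-1,1)]): cv2.circle(im,tuple(int(v) for v in (p-[230,180])*8+4),3,(255,0,255),1)
cv2.imwrite("pics/b8.png",im)
E
```

```text
-48.071888107726714 [ 0.74252802 -0.07721939  0.05296891] 0.0008272268399922869
```

View pics/b8.png

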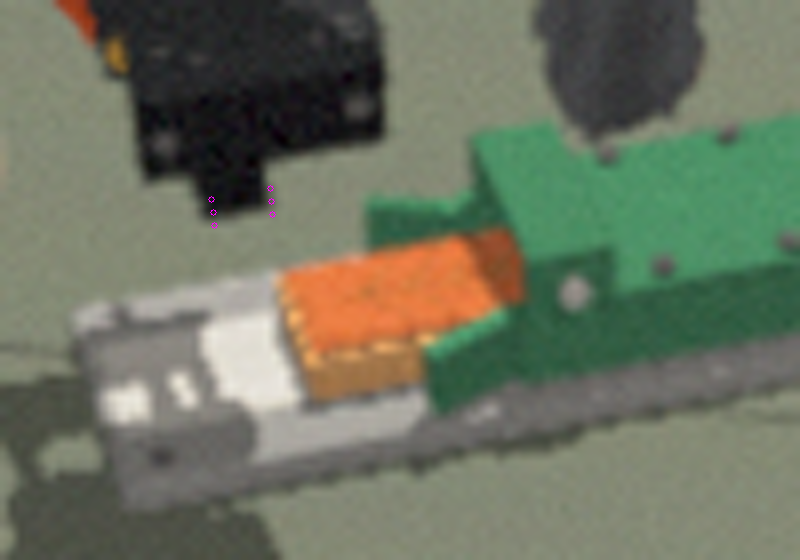

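Shut-finger tips sit at about TCP + 27 mm, consistent. Lowering so the tips are about 4 mm above the bed.

Emit:
{"api": "jog_arm", "payload": {"commands": [{"translation": [0, 0, -20], "twist": 0}, {"translation": [0, 0, -20], "twist": 0}, {"translation": [0, 0, -15], "twist": 0}, {"translation": [0, 0, -5], "twist": 0}, {"translation": [0, 0, -3], "twist": 0}, {"translation": [0, 0, 0], "twist": 0}]}}

```text
time: 20.0
ee_pos: [0.7428, -0.0772, -0.0097]
eef_rot: [-0.646, 0.288, -0.288, 0.646]
ft_force: [0.0, -0.6, -0.7]
width: 0.0003
```

Emit:
{"api": "jog_arm", "payload": {"commands": [{"translation": [-2.2, -2, 0], "twist": 0}, {"translation": [-2.2, -2, 0], "twist": 0}, {"translation": [0, 0, 0], "twist": 0}]}}

```text
time: 20.3
ee_pos: [0.7388, -0.0812, -0.009]
eef_rot: [-0.645, 0.287, -0.289, 0.646]
ft_force: [2.4, 1.3, 1.5]
width: 0.0002
```

Emit:
{"api": "jog_arm", "payload": {"commands": [{"translation": [-1.5, -1.35, 0], "twist": 0}, {"translation": [0, 0, 0], "twist": 0}]}}

```text
time: 20.5
ee_pos: [0.7378, -0.082, -0.009]
eef_rot: [-0.645, 0.287, -0.289, 0.646]
ft_force: [4.8, 2.5, 0.0]
width: 0.0003
```

Emit:
{"api": "jog_arm", "payload": {"commands": [{"translation": [-1.5, -1.35, 0], "twist": 0}, {"translation": [0, 0, 0], "twist": 0}]}}

```text
time: 20.7
ee_pos: [0.7364, -0.0832, -0.009]
eef_rot: [-0.645, 0.287, -0.289, 0.647]
ft_force: [5.1, 1.7, 0.7]
width: 0.0008
```

```bash
python3 - <<'E'
from h import *
from bench import camera
s,M,y=pose(); print(y,s["ee_pos"],s["width"],s["ft_force"],s["torque"],M.round(3))
c=camera("scene"); np.savez("scene_b9.npz",**c)
im=cv2.resize(c["img"][180:250,230:330,::-1],None,fx=8,fy=8,interpolation=cv2.INTER_CUBIC)
cv2.imwrite("pics/b9.png",im)
E
```

```text
-48.04385911531879 [ 0.73644418 -0.08318953 -0.00904305] 0.0007581499963950036 [5.0969445  1.70016764 0.73159571] [ 0.46904931 -1.23412216  0.07890086] [[ 0.669  0.003  0.744]
 [-0.744  0.001  0.669]
 [ 0.002 -1.     0.003]]
```

View pics/b9.png

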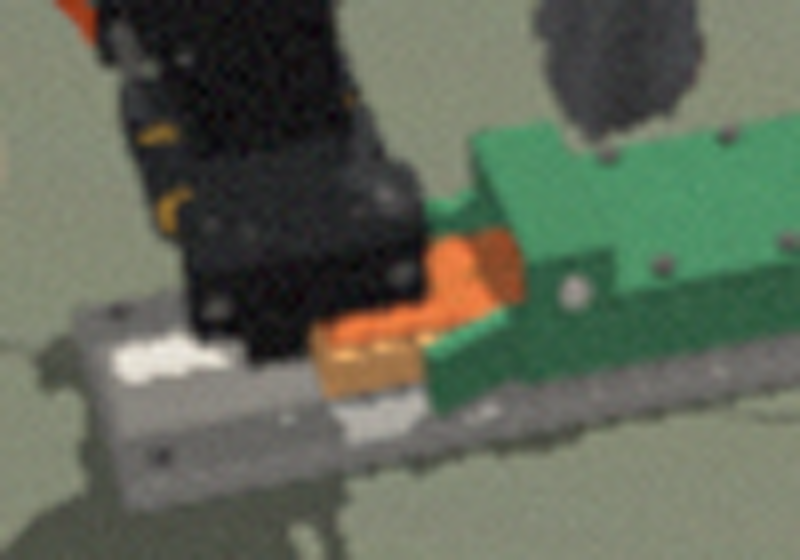

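The shut fingers bear on the middle of the rear end, and the block slides at about 5 N. Now feeling for the stop in small steps.

Emit:
{"api": "jog_arm", "payload": {"commands": [{"translation": [-1.5, -1.35, 0], "twist": 0}, {"translation": [0, 0, 0], "twist": 0}]}}

```text
time: 20.95
ee_pos: [0.735, -0.0845, -0.009]
eef_rot: [-0.645, 0.287, -0.289, 0.647]
ft_force: [5.1, 2.7, 0.2]
width: 0.0005
```

Emit:
{"api": "jog_arm", "payload": {"commands": [{"translation": [-1.5, -1.35, 0], "twist": 0}, {"translation": [0, 0, 0], "twist": 0}]}}

```text
time: 21.15
ee_pos: [0.7335, -0.0859, -0.009]
eef_rot: [-0.645, 0.287, -0.289, 0.647]
ft_force: [5.3, 2.5, -0.0]
width: 0.0005
```

Emit:
{"api": "jog_arm", "payload": {"commands": [{"translation": [-1.1, -1, 0], "twist": 0}, {"translation": [0, 0, 0], "twist": 0}]}}

```text
time: 21.35
ee_pos: [0.7325, -0.0868, -0.009]
eef_rot: [-0.645, 0.287, -0.289, 0.647]
ft_force: [5.5, 3.2, 0.9]
width: 0.0004
```

Emit:
{"api": "jog_arm", "payload": {"commands": [{"translation": [-1.1, -1, 0], "twist": 0}, {"translation": [0, 0, 0], "twist": 0}]}}

```text
time: 21.55
ee_pos: [0.7314, -0.0878, -0.009]
eef_rot: [-0.645, 0.287, -0.289, 0.647]
ft_force: [6.5, 3.0, -1.7]
width: 0.0004
```

Emit:
{"api": "jog_arm", "payload": {"commands": [{"translation": [-1.1, -1, 0], "twist": 0}, {"translation": [0, 0, 0], "twist": 0}]}}

```text
time: 21.75
ee_pos: [0.7303, -0.0888, -0.009]
eef_rot: [-0.645, 0.287, -0.289, 0.647]
ft_force: [5.5, 2.3, -0.2]
width: 0.0001
```

Emit:
{"api": "jog_arm", "payload": {"commands": [{"translation": [-1.1, -1, 0], "twist": 0}, {"translation": [0, 0, 0], "twist": 0}]}}

```text
time: 21.95
ee_pos: [0.7292, -0.0898, -0.0091]
eef_rot: [-0.645, 0.287, -0.289, 0.647]
ft_force: [5.6, 1.8, -0.5]
width: 0.0006
```

Emit:
{"api": "jog_arm", "payload": {"commands": [{"translation": [-1.1, -1, 0], "twist": 0}, {"translation": [0, 0, 0], "twist": 0}]}}

```text
time: 22.15
ee_pos: [0.7281, -0.0908, -0.009]
eef_rot: [-0.645, 0.287, -0.289, 0.647]
ft_force: [6.3, 2.1, -0.1]
width: 0.0005
```

Emit:
{"api": "jog_arm", "payload": {"commands": [{"translation": [-0.9, -0.8, 0], "twist": 0}, {"translation": [0, 0, 0], "twist": 0}]}}

```text
time: 22.35
ee_pos: [0.7272, -0.0916, -0.009]
eef_rot: [-0.645, 0.287, -0.289, 0.647]
ft_force: [6.7, 2.8, -1.1]
width: 0.0005
```

Emit:
{"api": "jog_arm", "payload": {"commands": [{"translation": [-0.9, -0.8, 0], "twist": 0}, {"translation": [0, 0, 0], "twist": 0}]}}

```text
time: 22.55
ee_pos: [0.7263, -0.0924, -0.009]
eef_rot: [-0.645, 0.287, -0.289, 0.647]
ft_force: [5.8, 2.7, -1.1]
width: 0.0004
```

Emit:
{"api": "jog_arm", "payload": {"commands": [{"translation": [-0.9, -0.8, 0], "twist": 0}, {"translation": [0, 0, 0], "twist": 0}]}}

```text
time: 22.75
ee_pos: [0.7255, -0.0932, -0.009]
eef_rot: [-0.645, 0.287, -0.289, 0.647]
ft_force: [5.7, 2.0, 0.2]
width: 0.0004
```

Emit:
{"api": "jog_arm", "payload": {"commands": [{"translation": [-0.9, -0.8, 0], "twist": 0}, {"translation": [0, 0, 0], "twist": 0}]}}

```text
time: 22.95
ee_pos: [0.7246, -0.094, -0.009]
eef_rot: [-0.645, 0.287, -0.289, 0.647]
ft_force: [6.2, 3.2, -0.6]
width: 0.0005
```

Emit:
{"api": "jog_arm", "payload": {"commands": [{"translation": [-0.9, -0.8, 0], "twist": 0}, {"translation": [0, 0, 0], "twist": 0}]}}

```text
time: 23.15
ee_pos: [0.7237, -0.0949, -0.009]
eef_rot: [-0.645, 0.287, -0.289, 0.647]
ft_force: [6.1, 3.6, -0.3]
width: 0.001
```

Emit:
{"api": "jog_arm", "payload": {"commands": [{"translation": [-0.9, -0.8, 0], "twist": 0}, {"translation": [0, 0, 0], "twist": 0}]}}

```text
time: 23.35
ee_pos: [0.7228, -0.0957, -0.009]
eef_rot: [-0.645, 0.287, -0.289, 0.647]
ft_force: [5.3, 2.5, -0.8]
width: 0.0006
```

Emit:
{"api": "jog_arm", "payload": {"commands": [{"translation": [-0.9, -0.8, 0], "twist": 0}, {"translation": [0, 0, 0], "twist": 0}]}}

```text
time: 23.55
ee_pos: [0.7219, -0.0965, -0.009]
eef_rot: [-0.645, 0.287, -0.289, 0.647]
ft_force: [6.3, 2.3, -0.7]
width: 0.0003
```

Emit:
{"api": "jog_arm", "payload": {"commands": [{"translation": [-0.9, -0.8, 0], "twist": 0}, {"translation": [0, 0, 0], "twist": 0}]}}

```text
time: 23.75
ee_pos: [0.7212, -0.0972, -0.009]
eef_rot: [-0.645, 0.287, -0.289, 0.647]
ft_force: [7.0, 2.5, -0.6]
width: 0.0006
```

Emit:
{"api": "jog_arm", "payload": {"commands": [{"translation": [-0.5, -0.45, 0], "twist": 0}, {"translation": [0, 0, 0], "twist": 0}]}}

```text
time: 23.95
ee_pos: [0.7212, -0.0972, -0.009]
eef_rot: [-0.645, 0.286, -0.289, 0.647]
ft_force: [9.4, 3.4, -2.7]
width: 0.0004
```

The position held and the axial force rose from about 6 to 9.3 N: probably the stop. One smaller step to confirm.

Emit:
{"api": "jog_arm", "payload": {"commands": [{"translation": [-0.3, -0.25, 0], "twist": 0}, {"translation": [0, 0, 0], "twist": 0}]}}

```text
time: 24.15
ee_pos: [0.7212, -0.0971, -0.0089]
eef_rot: [-0.645, 0.286, -0.289, 0.647]
ft_force: [10.4, 3.3, -3.8]
width: 0.0005
```

```bash
python3 - <<'E'
from h import *
from bench import camera
s,M,y=pose(); print(y,s["ee_pos"],s["width"],s["ft_force"],s["torque"],M.round(3))
c=camera("scene"); np.savez("scene_b10.npz",**c)
im=cv2.resize(c["img"][175:245,240:340,::-1],None,fx=8,fy=8,interpolation=cv2.INTER_CUBIC)
cv2.imwrite("pics/b10.png",im)
E
```

```text
-48.0113056892322 [ 0.72116288 -0.09712472 -0.00893015] 0.00046352396375081513 [10.35309213  3.33769049 -3.75652752] [ 0.88072621 -2.50478509  0.05697169] [[ 0.669  0.006  0.743]
 [-0.743  0.002  0.669]
 [ 0.002 -1.     0.005]]
```

View pics/b10.png

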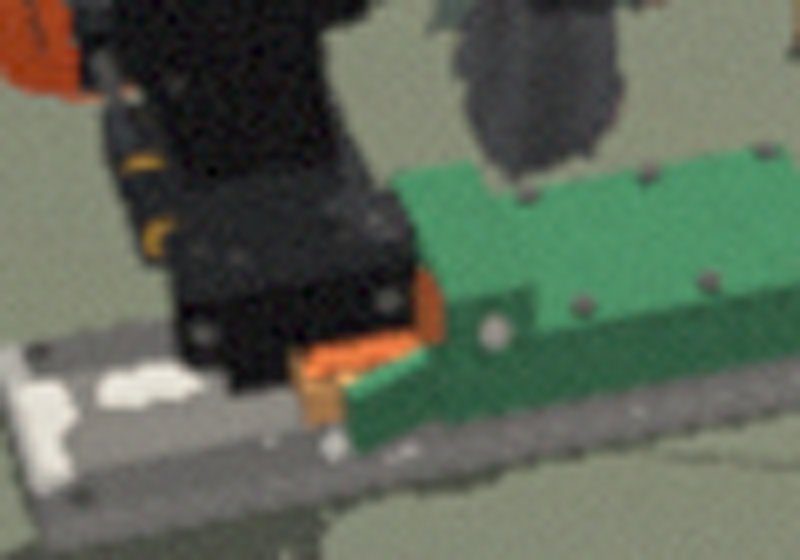

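Nothing but the fingers touches: the torque/force ratio is unchanged at about 0.24 m, so the load is at fingertip height, and the body clears the cover. There is a side force of about 4 N, so to rule out a jam I'll back off, shift 1.5 mm in +y, and feel again.

Emit:
{"api": "jog_arm", "payload": {"commands": [{"translation": [1.8, 1.6, 0], "twist": 0}, {"translation": [1.5, 1.4, 0], "twist": 0}, {"translation": [1, -1.1, 0], "twist": 0}, {"translation": [0, 0, 0], "twist": 0}]}}

```text
time: 24.6
ee_pos: [0.7227, -0.0974, -0.0102]
eef_rot: [0.646, -0.288, 0.288, -0.645]
ft_force: [0.2, -0.4, 0.5]
width: 0.0005
```

Emit:
{"api": "jog_arm", "payload": {"commands": [{"translation": [-1.2, -1.1, 0], "twist": 0}, {"translation": [-0.7, -0.65, 0], "twist": 0}, {"translation": [0, 0, 0], "twist": 0}]}}

```text
time: 24.9
ee_pos: [0.7218, -0.0978, -0.0099]
eef_rot: [-0.645, 0.287, -0.288, 0.646]
ft_force: [5.1, 1.9, -2.3]
width: 0.0001
```

Emit:
{"api": "jog_arm", "payload": {"commands": [{"translation": [-0.5, -0.45, 0], "twist": 0}, {"translation": [0, 0, 0], "twist": 0}]}}

```text
time: 25.1
ee_pos: [0.7218, -0.0979, -0.0098]
eef_rot: [-0.645, 0.287, -0.289, 0.647]
ft_force: [7.9, 2.9, -3.9]
width: 0.0004
```

Emit:
{"api": "jog_arm", "payload": {"commands": [{"translation": [-0.4, -0.35, 0], "twist": 0}, {"translation": [0, 0, 0], "twist": 0}]}}

```text
time: 25.3
ee_pos: [0.7217, -0.0978, -0.0097]
eef_rot: [-0.645, 0.287, -0.289, 0.647]
ft_force: [8.6, 3.8, -3.7]
width: 0.0005
```

Emit:
{"api": "jog_arm", "payload": {"commands": [{"translation": [-0.6, -0.55, 0], "twist": 0}, {"translation": [0, 0, 0], "twist": 0}]}}

```text
time: 25.5
ee_pos: [0.7218, -0.0978, -0.0094]
eef_rot: [-0.644, 0.286, -0.289, 0.648]
ft_force: [10.7, 5.2, -4.6]
width: 0.0005
```

It is solid at 11.4 N with no motion, at the same place as before: that is the stop. Backing straight off, lifting, and inspecting.

Emit:
{"api": "jog_arm", "payload": {"commands": [{"translation": [1.5, 1.35, 0], "twist": 0}, {"translation": [3.7, 3.3, 0], "twist": 0}, {"translation": [7.5, 6.7, 0], "twist": 0}, {"translation": [0, 0, 20], "twist": 0}, {"translation": [0, 0, 40], "twist": 0}, {"translation": [0, 0, 45], "twist": 0}, {"translation": [-20, 40, 20], "twist": 0}, {"translation": [-20, 45, 0], "twist": 0}, {"translation": [-20, 45, 0], "twist": 0}, {"translation": [-20, 45, 0], "twist": 0}, {"translation": [-20, 45, 0], "twist": 0}, {"translation": [-20, 40, 0], "twist": 0}, {"translation": [0, 0, 0], "twist": 0}]}}

```text
time: 26.8
ee_pos: [0.6086, 0.1803, 0.1158]
eef_rot: [-0.646, 0.285, -0.284, 0.648]
ft_force: [0.2, 0.5, 0.2]
width: 0.0002
```

```bash
python3 - <<'E'
from h import *
from bench import camera
ims=[]
for n,(x0,y0,w,h) in(("scene",(235,165,120,90)),("top",(270,110,140,140))):
    c=camera(n); np.savez(n+"_end.npz",**c); cv2.imwrite(f"pics/end_{n}.png",c["img"][:,:,::-1])
    im=cv2.resize(c["img"][y0:y0+h,x0:x0+w,::-1],(400,int(400*h/w)),interpolation=cv2.INTER_CUBIC)
    ims.append(cv2.copyMakeBorder(im,0,400-im.shape[0],0,0,cv2.BORDER_CONSTANT))
cv2.imwrite("pics/e1.png",np.hstack(ims))
s,M,y=pose(); print(s["ee_pos"])
E
```

```text
[0.61188418 0.17299962 0.11529558]
```

View pics/e1.png

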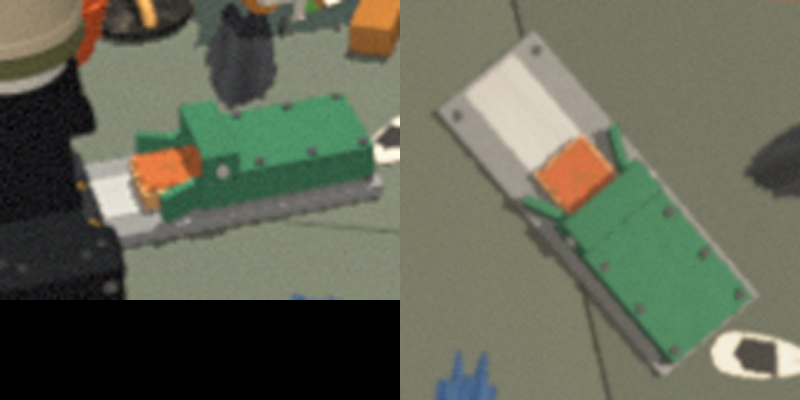

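View pics/end_top.png

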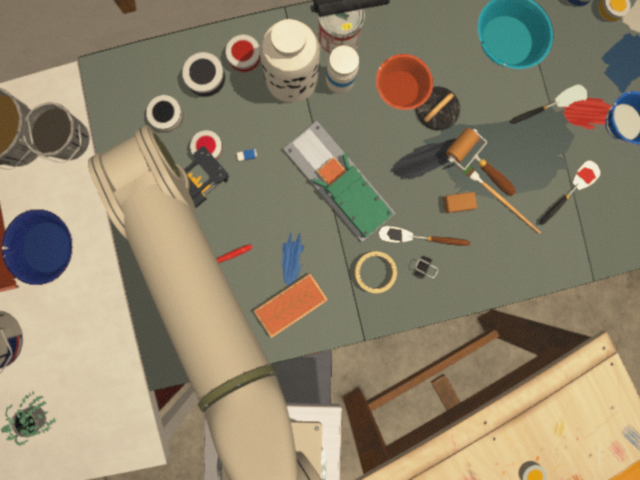

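The final view shows the block in the mouth (rear edge in the crop about (533,178)–(580,138), parallel to the base's end edge within about 1°). The rear is at x ≈ -84, so the leading end is at about +25. The bystanders are at their original pixels. Handing in.

```bash
python3 - <<'E'
from bench import *
print(close_job())
E
```

```text
the job is handed in; nothing more can be done
None
```

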